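# Tip the parcel carton over and push it home on the taping bed

## Task

The small carton stands on end on the green taping bed. Push it over with the fingertips so that it falls towards the red stop bar and lies flat on the bed, then push it along the bed until its end is square and flush against the stop. Only push it: do not pick it up or squeeze it, and leave the two cartridges and the chrome collar beside the bed where they stand.

Things in the scene. Friction and masses are not known exactly. Their poses are not given: they have to be found in the camera images.
- carton: Closed brown cardboard carton, 55 x 133 x 46 mm (its own x, y, z), about 0.25 kg, loose. Origin: centre of its 55 x 133 mm underside; z points from there through the carton, y along its length. It starts standing on its 55 x 46 mm end on the bed, y pointing up, its x roughly across the bed (its top is then 143 mm above the bench); either 55 x 133 mm face may end up underneath.
- carton_mid (a point): Centre of the carton's volume.
- carton_foot (a point): Centre of the 55 x 46 mm end on which the carton stands at first (axes parallel to the carton's).
- bed: Fixed green flat taping bed, 120 x 480 mm, 10 mm thick (top at z = 0.010), black scale ticks along one long edge. Origin: centre of its underside; y along its length, x across. Turned up to 0.35 rad about the vertical. No side fences.
- stop: Fixed red stop bar across the bed near one of its two ends (which end varies), 116 mm across the bed, 20 mm thick along it, 30 mm high above the bed's top. Origin: centre of its underside, on the bed's centre line; x across and y along the bed, so its faces lie 10 mm either side of the origin in y. The carton comes against the face towards the bed's middle.
- cover: Fixed flat aluminium cover strip, 116 x 20 x 3 mm, across the bed near the end without the stop. Origin: centre of its underside. Not used.
- blue_cart: Blue mixer cartridge with a cream stem, standing beside the bed, 35 x 35 x 64 mm, loose. Origin: centre of its foot. A bystander.
- brass_cart: Brass tap cartridge, standing beside the bed, 27 x 27 x 59 mm, loose. Origin: centre of its foot. A bystander.
- chrome_collar: Chrome threaded collar, 28 x 28 x 22 mm, beside the bed, loose. Origin: centre of its underside. A bystander.
Things that resemble listed ones, but are neither listed nor needed, are in the scene too. Leave any turquoise look-alike of the carton alone.

How it is judged:
By the outcome, as a careful person would: the job done as asked, in the order asked, and still so for the second after the job is handed in, with the robot touching nothing.
It also fails if it takes over 42 s, if anything falls off the work surface, if the arm or the gripper's body presses on something with over 40 N, if the wrist force passes 120 N, or if a joint passes its speed limit or range.

## Robot

A 7-joint arm with a two-finger parallel gripper is mounted at the origin on a cart in front of the work surface, level with it; the furniture and walls round the work are solid. World frame = base frame: x ahead of the robot, y to its left, z up, the work surface at z = 0. Lengths are in m, angles in rad, forces in N, time in s.
With the tool pointing down it reaches from about 0.425 to 0.95 m from the base axis. Payload 16.7 kg.
Tool frame: the origin (TCP) lies at the very end of the fingers, on their centre line; the grasp point (between the pads) lies 19 mm behind it; z points along the fingers, y is the line along which they close (so a half turn about z gives the same grasp; the last joint's range is limited). The gripper opens to 94 mm and grips with 3 to 60 N. Pads are 16 mm wide; open, the fingers measure 119 mm over their backs; the gripper's body (75 mm by 177 mm) begins 78 mm behind the grasp point.
Start: joints at [1.196, 0.426, 0.074, 1.606, -0.034, 1.111, -0.067], TCP at [0.15, -0.658, 0.205] pointing down, gripper open.
Joint ranges: [-2.85, 2.85], [-0.5, 2.14], [-1.23, 1.37], [0.21, 2.46], [-1.02, 4.16], [0.16, 2.05], [-2.73, 2.73]. Speed limits (rad/s): [1.89, 1.89, 2.39, 2.39, 3.01, 3.01, 3.01].

## Interface

Orientations are given as a unit quaternion [x, y, z, w].
In Python, from plant import state, get_image, calibration, sign_off gives the robot as it stands.
- The arm moves only by the tool jog_arm, never from a script. Its argument "moves" is one flat list of numbers, 6 for each row, row after row: the shift along the tool's x, y, z in mm, then the turn, a rotation vector about the tool's x, y, z in degrees. A call has 1 to 20 rows; each row is the pose to reach, as a shift and turn from the pose commanded when the call began, along the tool's axes at that moment; what a row does not reach only later rows make up. A row lasts 1/8 s, in which the tool goes at most 62.5 mm and 10.7 degrees, less where a joint would pass 70% of its speed; a pose out of reach is approached as far as the arm can. A call with a gripper value outside its range is refused whole. "jaw" is the finger opening in mm, from 0 to 94, set as the call begins (left out, the last holds). The fingers move at their own pace and stop on an object; "force" is the grip in N (left out, the last holds). Time passes only in rows, so rows that repeat a pose let the fingers close. It gives the time, the measured TCP pose, the force, the opening and the grip force at its end, in the units of the state.
- state(): the state, without advancing time (a new reading comes with each control period).
- get_image(name): name is "scene" or "top" or "wrist"; returns (picture, depth): 420x560x3 uint8, red, green, blue; 420x560 float32, m along the optical axis (not along the pixel's ray), 0 where there is no reading.
- calibration(name): a dict with "fx", "fy", "cx", "cy" (pixels), "position" and "attitude" of the camera in the world; the wrist camera has in their place "T_tool_cam" (4x4, takes a point from camera to tool coordinates, whose origin is the TCP and whose axes are the flange's). Camera axes: x right, y down, z forward; pixel columns grow to the right and rows downward; lengths in m; the calibration is good to about 2 mm. A picture is of the moment at which its call begins: read the wrist's pose just before it. calibration takes no time and is no camera call.
- sign_off(): hands the job in; it is judged then, once.
The state is a dict: "time_s": time; "joint_positions": joint angles; "qvel": joint speeds; "joint_torque": joint torques, N m; "tcp_pos": TCP position; "ee_rot": TCP orientation; "force": force on the tool from outside, world axes, zero at the start; "ft_torque": the same for the moment, N m; "finger_gap": finger opening in m; "gripper_force": force on a finger pad.
Only numpy, scipy, OpenCV 4.12 (cv2) and the standard library are available. Lean on these libraries where they do the work, as an engineer would, in place of code of your own. Each camera call takes 0.05 s, during which the arm holds its last target. There are 200 camera calls.

## Working session

There is one attempt and no reset: what is moved stays moved. The work goes in short steps, Python scripts to look and compute and a tool call to move; the robot and the scene stay as the last step left them, time stands still between calls to the robot, and variables do not carry over. Pictures are saved under pics/ and viewed, at most 10 in all, crops included, and the job is handed in when it is done.

Besides the shell and the picture viewer there is one more tool, called as name(argument=value, ...) on one line, values as JSON. jog_arm: Moves the arm, as the interface text tells. Its arguments: {"type":"object","properties":{"moves":{"type":"array"},"jaw":{"type":"number"},"force":{"type":"number"}},"required":["moves"]}

```bash
mkdir -p pics; cat > h.py <<'E'
import numpy as np, cv2
from scipy.spatial.transform import Rotation as R
from plant import state, get_image, calibration, sign_off
def cam(name):
    c=calibration(name)
    a=np.array(c["attitude"]) if "attitude" in c else None
    return c,a
def pts(name,d):
    c,a=cam(name); v,u=np.mgrid[:420,:560]
    P=np.stack([(u-c["cx"])/c["fx"]*d,(v-c["cy"])/c["fy"]*d,d],-1)
    Rm=a if a.shape==(3,3) else R.from_quat(a).as_matrix()
    return P@Rm.T+np.array(c["position"])
E
python3 - <<'E'
from h import *
for n in("scene","top"):
    p,d=get_image(n); np.savez(f"{n}0.npz",p=p,d=d)
    cv2.imwrite(f"pics/{n}0.png",cv2.resize(p[...,::-1],(784,588)))
    print(calibration(n))
s=state();print(s["time_s"],s["tcp_pos"],s["ee_rot"],s["force"])
E
```

```text
{'fx': 439.6129795235637, 'fy': 439.6129795235637, 'cx': 279.2397757573327, 'cy': 207.08614555907317, 'position': array([0.13311315, 0.52467978, 0.66043672]), 'attitude': array([-0.27867777,  0.85934609, -0.40919081,  0.12816348])}
{'fx': 391.6457935737643, 'fy': 391.6457935737643, 'cx': 284.23683111878773, 'cy': 207.71707814010233, 'position': array([ 0.47361283, -0.05107902,  0.93228979]), 'attitude': array([ 0.70879785, -0.70399698,  0.03381195, -0.02916524])}
0.1 [ 0.15035097 -0.65761875  0.20484708] [ 9.93689458e-01  1.12164629e-01 -1.18532187e-04 -5.85234601e-04] [0.01996916 1.19640294 0.13687189]
```

View pics/scene0.png

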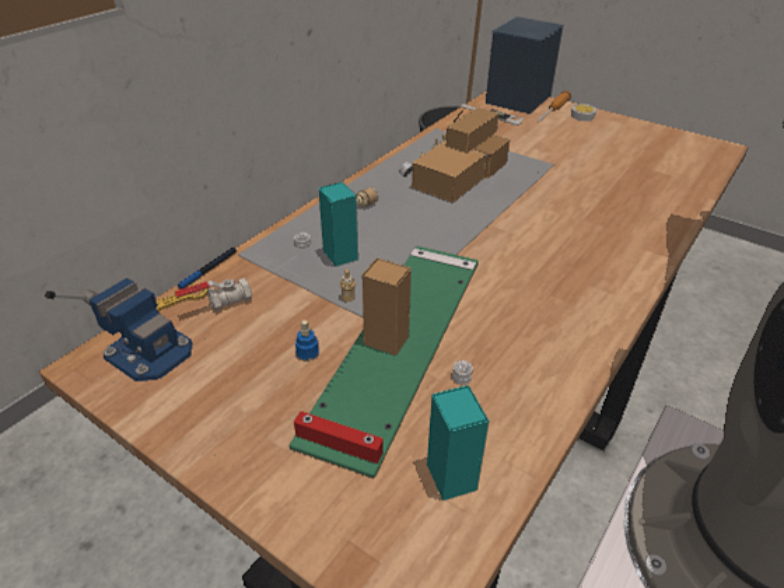

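View pics/top0.png

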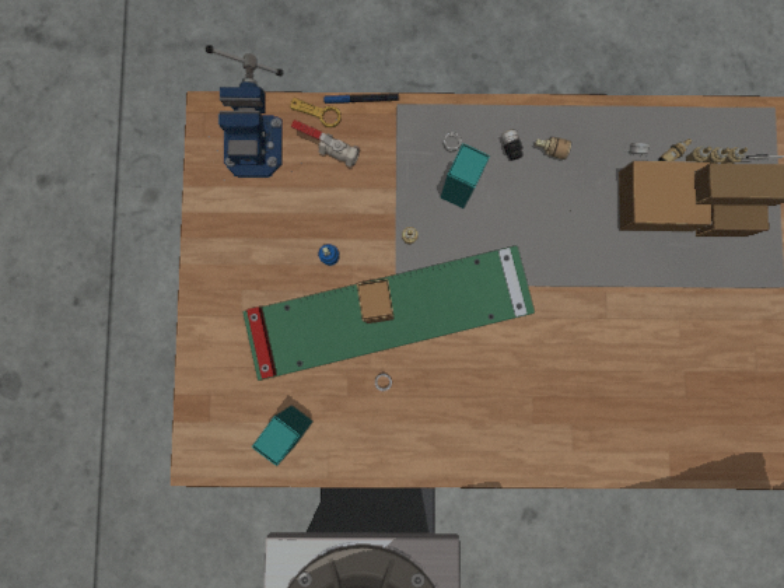

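The carton is the brown box standing on the bed, at top-view px (376,300) and scene px (387,305). The two turquoise boxes at top (465,175) and (282,435) are look-alikes, and the brown boxes at top (690,195) lie on the mat, so none of those fit. The stop is red at top (259,342), the cover is at (512,282), and the bystanders are blue (329,254), brass (410,236) and the collar (383,381).

```bash
python3 - <<'E'
from h import *
z=np.load("top0.npz");p,d=z["p"],z["d"];W=pts("top",d)
hsv=cv2.cvtColor(p,cv2.COLOR_RGB2HSV)
def rect(m,n):
    q=W[m][:,:2].astype(np.float32); r=cv2.minAreaRect(q); print(n,m.sum(),np.round(r[0],4),np.round(r[1],4),r[2],"z",np.median(W[m][:,2]), "box",np.round(cv2.boxPoints(r),3).tolist())
roi=np.zeros((420,560),bool); roi[170:275,170:390]=1
rect(roi&(W[...,2]>.13)&(W[...,2]<.16),"cartontop")
red=roi&((hsv[...,0]<8)|(hsv[...,0]>172))&(hsv[...,1]>150); rect(red&(W[...,2]>.03),"stop")
g=roi&(hsv[...,0]>55)&(hsv[...,0]<85)&(hsv[...,1]>80); 
g=cv2.morphologyEx(g.astype(np.uint8),cv2.MORPH_OPEN,np.ones((3,3)))>0; rect(g,"bed")
for n,(u,v) in dict(blue=(235,181),brass=(293,168),collar=(273,272)).items():
    w=W[v-10:v+11,u-10:u+11].reshape(-1,3); w=w[w[:,2]>.012]; print(n,np.round(w.mean(0),3),np.round(w.max(0),3),np.round(w.min(0),3))
c=cv2.resize(p[160:280,160:400,::-1],(800,400),interpolation=cv2.INTER_CUBIC); cv2.imwrite("pics/crop1.png",c)
s=np.load("scene0.npz");W2=pts("scene",s["d"])
m=(W2[...,2]>.03)&(W2[...,2]<.135)&(abs(W2[...,0]-.47)<.07)&(abs(W2[...,1])<.07)
print("scene carton",m.sum(),np.round(np.percentile(W2[m],[2,50,98],axis=0),3))
m=(W2[...,2]>.135)&(abs(W2[...,0]-.47)<.07)&(abs(W2[...,1])<.07);r=cv2.minAreaRect(W2[m][:,:2].astype(np.float32));print(r,W2[m][:,2].mean())
E
```

```text
cartontop 595 [ 0.5319 -0.0228] [0.0549 0.046 ] 9.326849937438965 z 0.1423111074440182 box [[0.5009999871253967, -0.004000000189989805], [0.5090000033378601, -0.05000000074505806], [0.5630000233650208, -0.04100000113248825], [0.5550000071525574, 0.004000000189989805]]
stop 409 [0.496  0.0703] [0.1144 0.2217] 15.629212379455566 z 0.03946493324480049 box [[0.41100001335144043, 0.16200000047683716], [0.47099998593330383, -0.052000001072883606], [0.5809999704360962, -0.020999999716877937], [0.5210000276565552, 0.19200000166893005]]
bed 7911 [ 0.5247 -0.0574] [0.1167 0.4428] 14.080120086669922 z 0.009748680797008413 box [[0.414000004529953, 0.14300000667572021], [0.5220000147819519, -0.28600001335144043], [0.6349999904632568, -0.257999986410141], [0.5270000100135803, 0.1720000058412552]]
blue [0.613 0.057 0.046] [0.633 0.078 0.932] [ 0.474 -0.051  0.012]
brass [ 0.644 -0.075  0.057] [ 0.661 -0.051  0.932] [ 0.474 -0.088  0.014]
collar [ 0.412 -0.035  0.111] [ 0.474 -0.02   0.932] [ 0.393 -0.051  0.012]
scene carton 1125 [[ 0.499 -0.046  0.032]
 [ 0.509 -0.003  0.086]
 [ 0.539  0.003  0.133]]
((0.5213761329650879, -0.02307862415909767), (0.04260112717747688, 0.04927144572138786), 6.586574077606201) 0.14134331850075718
```

View pics/crop1.png

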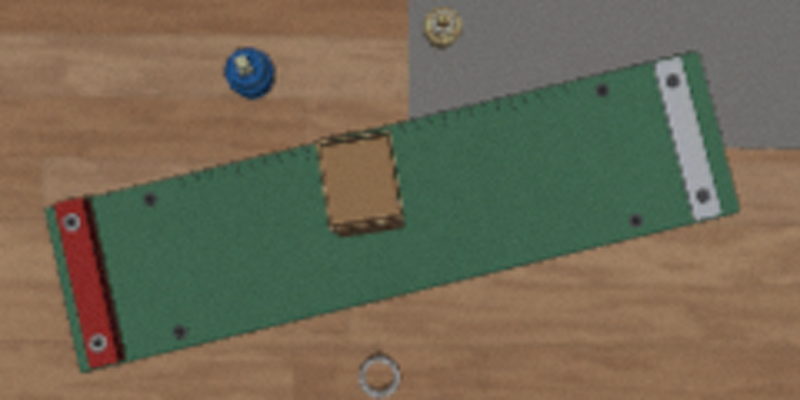

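The crop confirms it: the carton stands on the bed at about (360,180) in the crop, and the red stop is at (88,285). Numbers used:
- **Carton:** top centre (0.532, -0.023), yaw about 9.5°.
- **Bed:** yaw about 14.1°.
- **Stop:** at the +y end.

First move: stand off behind the carton with tool x along the push direction.

jog_arm(moves=[36, -33, 0, 0, 0, -6, 73, -66, 0, 0, 0, -12, 109, -98, 0, 0, 0, -19, 146, -131, 0, 0, 0, -25, 182, -164, 0, 0, 0, -31, 219, -197, 0, 0, 0, -37, 255, -230, 0, 0, 0, -44, 291, -262, 0, 0, 0, -50, 328, -295, 0, 0, 0, -56, 364, -328, 0, 0, 0, -62, 401, -361, 0, 0, 0, -68, 437, -393, 0, 0, 0, -75, 474, -426, 0, 0, 0, -81, 510, -459, 0, 0, 0, -87, 510, -459, 0, 0, 0, -87, 510, -459, 0, 0, 0, -87, 510, -459, 0, 0, 0, -87], jaw=20)

```text
time_s: 2.22
tcp_pos: [0.5448, -0.0981, 0.2054]
ee_rot: [0.644, 0.765, -0.0, -0.0]
force: [-0.4, -0.5, 0.2]
finger_gap: 0.0202
gripper_force: 0.0
```

jog_arm(moves=[0, 0, 25, 0, 0, 0, 0, 0, 55, 0, 0, 0, 0, 0, 80, 0, 0, 0, 12, 0, 80, 0, 0, 0, 24, 0, 80, 0, 0, 0, 33, 0, 80, 0, 0, 0, 38, 0, 80, 0, 0, 0, 42, 0, 80, 0, 0, 0, 46, 0, 80, 0, 0, 0, 50, 0, 80, 0, 0, 0, 54, 0, 80, 0, 0, 0, 58, 0, 80, 0, 0, 0, 62, 0, 80, 0, 0, 0, 62, 0, 80, 0, 0, 0])

```text
time_s: 3.98
tcp_pos: [0.5346, -0.0354, 0.1255]
ee_rot: [0.643, 0.766, 0.0, -0.0]
force: [0.0, -0.3, -0.0]
finger_gap: 0.0198
gripper_force: 0.1
```

```bash
python3 - <<'E'
from h import *
print(state()["force"],state()["tcp_pos"])
p,d=get_image("scene"); cv2.imwrite("pics/s1.png",cv2.resize(p[100:320,150:430,::-1],(770,600)))
E
```

```text
[ 0.03822407 -0.2695276  -0.00418556] [ 0.5346079  -0.03540555  0.12548326]
```

View pics/s1.png

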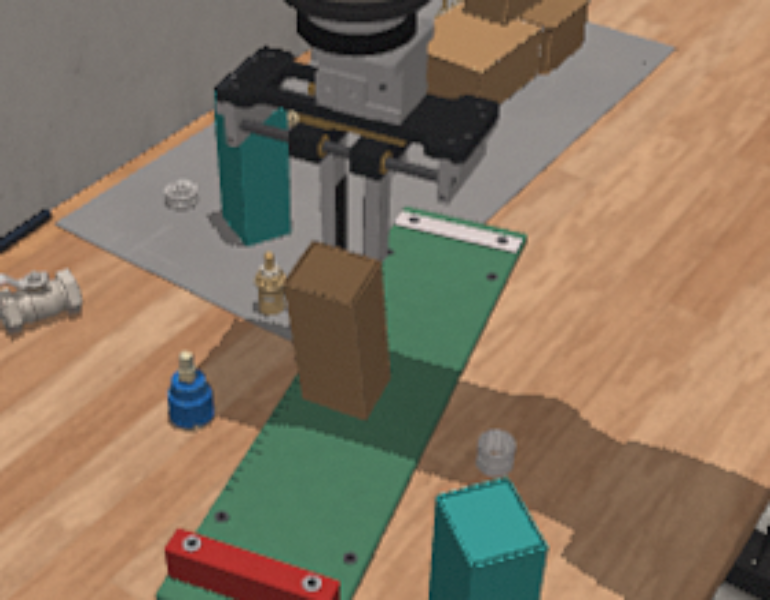

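The carton (around px (340,330)) is tilting about its front edge towards the stop, with the fingers behind it. I'll keep pushing past the balance point.

jog_arm(moves=[5, 0, 0, 0, 0, 0, 10, 0, 0, 0, 0, 0, 15, 0, 0, 0, 0, 0, 20, 0, 0, 0, 0, 0, 25, 0, 0, 0, 0, 0, 30, 0, 0, 0, 0, 0, 35, 0, 0, 0, 0, 0, 38, 0, 0, 0, 0, 0, 38, 0, 0, 0, 0, 0, 38, 0, 0, 0, 0, 0, 38, 0, 0, 0, 0, 0, 38, 0, 0, 0, 0, 0])

```text
time_s: 5.52
tcp_pos: [0.5282, 0.0015, 0.1255]
ee_rot: [0.644, 0.765, 0.0, -0.0]
force: [-1.4, 0.5, -0.9]
finger_gap: 0.0201
gripper_force: 0.0
```

```bash
python3 - <<'E'
from h import *
print(state()["force"],state()["tcp_pos"])
p,d=get_image("scene"); cv2.imwrite("pics/s2.png",cv2.resize(p[100:350,150:430,::-1],(672,600)))
E
```

```text
[-1.4044833   0.48984085 -0.92340056] [0.52818482 0.00154096 0.12549418]
```

View pics/s2.png

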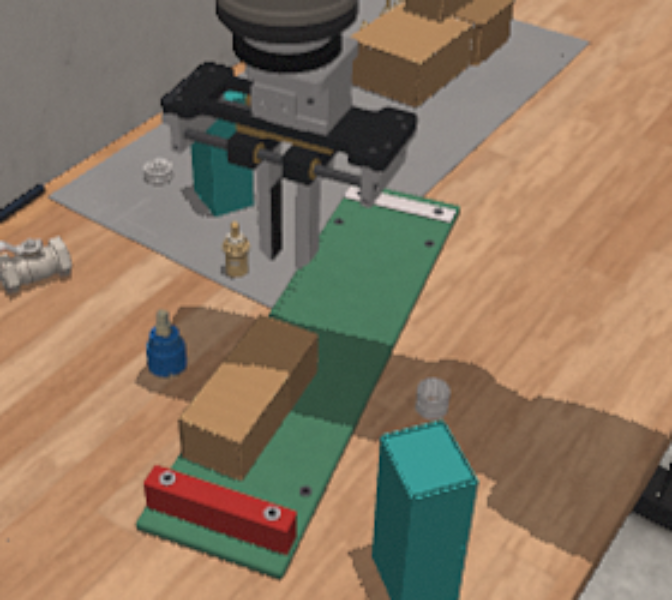

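The carton lies flat, with its end at px (210,450) a short way from the stop at (220,510) and near the left edge of the bed. Back off and measure.

jog_arm(moves=[-30, 0, 0, 0, 0, 0, -60, 0, 0, 0, 0, 0, -90, 0, 0, 0, 0, 0, -90, 0, 0, 0, 0, 0])

```text
time_s: 6.08
tcp_pos: [0.5436, -0.0894, 0.1253]
ee_rot: [0.645, 0.764, -0.0, 0.0]
force: [0.2, 1.0, -0.2]
finger_gap: 0.0201
gripper_force: 0.0
```

```bash
cat > m.py <<'E'
from h import *
import sys
print(np.round(state()["tcp_pos"],4))
for n in ("scene","top"):
    p,d=get_image(n);W=pts(n,d);hsv=cv2.cvtColor(p,cv2.COLOR_RGB2HSV)
    red=((hsv[...,0]<6)|(hsv[...,0]>172))&(hsv[...,1]>170)
    box=(abs(W[...,0]-.5)<.13)&(W[...,1]>-.06)&(W[...,1]<.22)
    br=(hsv[...,0]>8)&(hsv[...,0]<22)
    for k,m in dict(carton=box&~red&br&(W[...,2]>.052)&(W[...,2]<.062),stop=box&red&(W[...,2]>.036)&(W[...,2]<.046)&(W[...,1]>.13)).items():
        m=cv2.morphologyEx(m.astype(np.uint8),cv2.MORPH_OPEN,np.ones((3,3)))>0
        r=cv2.minAreaRect(W[m][:,:2].astype(np.float32))
        print(n,k,m.sum(),np.round(W[m][:,2].mean(),4),np.round(r[0],4),np.round(r[1],4),round(r[2],1),np.round(cv2.boxPoints(r),3).tolist())
    cv2.imwrite(f"pics/m_{n}_{sys.argv[1]}.png",cv2.resize(p[150:290,150:400,::-1],(800,448)) if n=="top" else cv2.resize(p[200:360,180:340,::-1],(600,600)))
E
python3 m.py a
```

```text
[ 0.5436 -0.0894  0.1253]
scene carton 1477 0.0557 [0.5139 0.0686] [0.0564 0.1341] 9.6 [[0.4749999940395355, 0.12999999523162842], [0.4970000088214874, -0.0020000000949949026], [0.5529999732971191, 0.007000000216066837], [0.5299999713897705, 0.13899999856948853]]
scene stop 531 0.0394 [0.4654 0.168 ] [0.1151 0.021 ] 13.6 [[0.40700000524520874, 0.16500000655651093], [0.41200000047683716, 0.14399999380111694], [0.5239999890327454, 0.17100000381469727], [0.5189999938011169, 0.19200000166893005]]
top carton 1394 0.0559 [0.5168 0.0678] [0.0547 0.1321] 9.0 [[0.4790000021457672, 0.1289999932050705], [0.5, -0.0020000000949949026], [0.5540000200271606, 0.007000000216066837], [0.5329999923706055, 0.13699999451637268]]
top stop 306 0.0397 [0.4687 0.1661] [0.1132 0.0189] 13.7 [[0.41100001335144043, 0.16200000047683716], [0.41600000858306885, 0.14300000667572021], [0.5260000228881836, 0.17000000178813934], [0.5210000276565552, 0.1889999955892563]]
```

View pics/m_top_a.png

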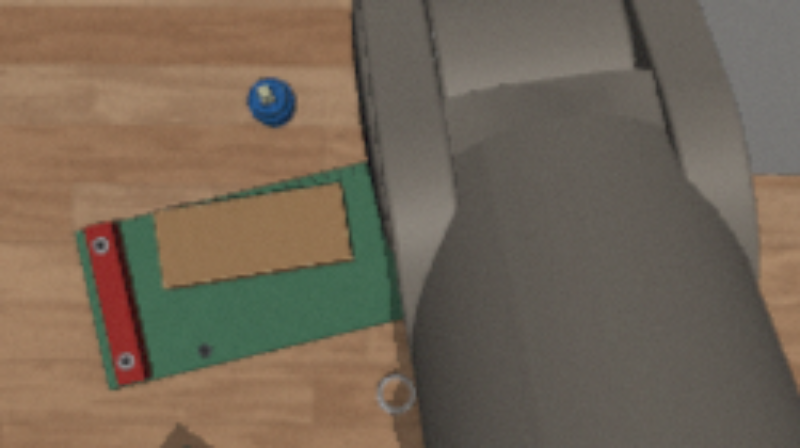

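Now the carton is at 9.3°, against 13.8° for the bed and stop, about 31 mm short of the stop. In the picture it is at (255,235) and the stop at (115,300). Lower behind it, turn 4° to the bed's heading and come up near its end.

jog_arm(moves=[0, 0, 30, 0, 0, -2, 0, 0, 62, 0, 0, -4, 0, 0, 85, 0, 0, -4, 0, 0, 92, 0, 0, -4, 25, 0, 92, 0, 0, -4, 50, 0, 92, 0, 0, -4, 62, 0, 92, 0, 0, -4, 66, 0, 92, 0, 0, -4, 66, 0, 92, 0, 0, -4])

```text
time_s: 7.3
tcp_pos: [0.5325, -0.0224, 0.0337]
ee_rot: [0.617, 0.787, 0.0, 0.0]
force: [0.1, -0.4, -0.2]
finger_gap: 0.0199
gripper_force: 0.0
```

jog_arm(moves=[5, 0, 0, 0, 0, 0, 10, 0, 0, 0, 0, 0, 15, 0, 0, 0, 0, 0, 20, 0, 0, 0, 0, 0, 24, 0, 0, 0, 0, 0, 28, 0, 0, 0, 0, 0, 32, 0, 0, 0, 0, 0, 36, 0, 0, 0, 0, 0, 40, 0, 0, 0, 0, 0, 43, 0, 0, 0, 0, 0, 43, 0, 0, 0, 0, 0])

```text
time_s: 8.68
tcp_pos: [0.5219, 0.0201, 0.0335]
ee_rot: [0.616, 0.787, 0.0, -0.0]
force: [0.3, -0.6, 0.7]
finger_gap: 0.0201
gripper_force: 0.0
```

```bash
python3 m.py b
```

```text
[0.5219 0.0201 0.0335]
scene carton 1601 0.0557 [0.5036 0.094 ] [0.0561 0.1349] 12.7 [[0.460999995470047, 0.15399999916553497], [0.4909999966621399, 0.02199999988079071], [0.5460000038146973, 0.03400000184774399], [0.515999972820282, 0.16599999368190765]]
scene stop 536 0.0393 [0.4654 0.1681] [0.1151 0.0216] 13.7 [[0.40700000524520874, 0.16500000655651093], [0.41200000047683716, 0.14399999380111694], [0.5239999890327454, 0.17100000381469727], [0.5189999938011169, 0.19200000166893005]]
top carton 0 nan [0. 0.] [0. 0.] 0.0 [[0.0, 0.0], [0.0, 0.0], [0.0, 0.0], [0.0, 0.0]]
top stop 217 0.0396 [0.4581 0.1641] [0.0919 0.0183] 15.4 [[0.41100001335144043, 0.16099999845027924], [0.41600000858306885, 0.14300000667572021], [0.5049999952316284, 0.16699999570846558], [0.5, 0.1850000023841858]]m.py:12: RuntimeWarning: Mean of empty slice.
  print(n,k,m.sum(),np.round(W[m][:,2].mean(),4),np.round(r[0],4),np.round(r[1],4),round(r[2],1),np.round(cv2.boxPoints(r),3).tolist())
  ret = ret.dtype.type(ret / rcount)
```

View pics/m_scene_b.png

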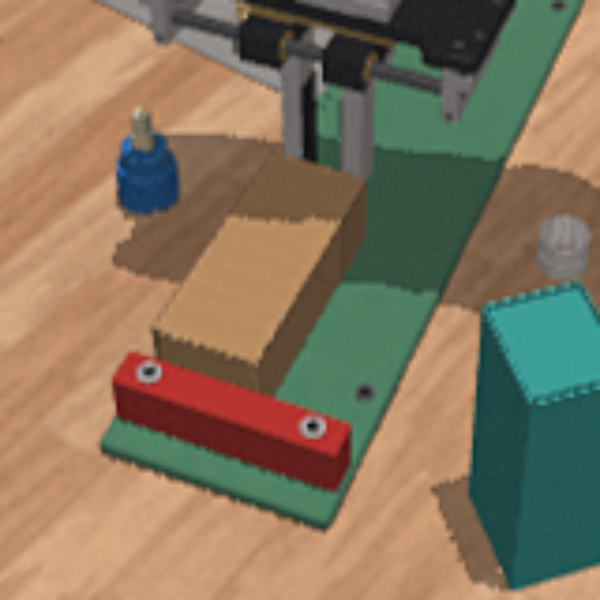

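The carton is nearly square (12.7° against 13.7°) and about 4-5 mm short; its end in the picture is at (210,370), just behind the stop. Push on gently until contact.

jog_arm(moves=[2, 0, 0, 0, 0, 0, 4, 0, 0, 0, 0, 0, 5, 0, 0, 0, 0, 0, 6, 0, 0, 0, 0, 0, 7, 0, 0, 0, 0, 0, 7, 0, 0, 0, 0, 0])

```text
time_s: 9.52
tcp_pos: [0.5215, 0.024, 0.0339]
ee_rot: [0.617, 0.787, -0.0, 0.001]
force: [6.9, -15.0, 0.2]
finger_gap: 0.0202
gripper_force: 8.0
```

It is pressed against the stop with about 16 N. Back off and check.

jog_arm(moves=[-5, 0, 0, 0, 0, 0, -25, 0, 0, 0, 0, 0, -60, 0, 0, 0, 0, 0, -110, 0, 0, 0, 0, 0, -150, 0, 0, 0, 0, 0, -150, 0, 0, 0, 0, 0])

```text
time_s: 10.28
tcp_pos: [0.5563, -0.1221, 0.0332]
ee_rot: [0.618, 0.786, -0.0, 0.0]
force: [-0.1, -0.1, -0.3]
finger_gap: 0.0199
gripper_force: 0.0
```

```bash
python3 m.py c; python3 - <<'E'
from h import *
p,d=get_image("top"); cv2.imwrite("pics/t3.png",cv2.resize(p[205:275,165:265,::-1],(800,560),interpolation=cv2.INTER_CUBIC)); print(state()["force"])
E
```

```text
[ 0.5563 -0.1221  0.0332]
scene carton 1602 0.0557 [0.5025 0.0979] [0.0557 0.1343] 13.8 [[0.45899999141693115, 0.15600000321865082], [0.4909999966621399, 0.026000000536441803], [0.5460000038146973, 0.039000000804662704], [0.5130000114440918, 0.17000000178813934]]
scene stop 534 0.0392 [0.4658 0.1668] [0.1158 0.023 ] 14.1 [[0.40700000524520874, 0.164000004529953], [0.41200000047683716, 0.1420000046491623], [0.5249999761581421, 0.17000000178813934], [0.5189999938011169, 0.19200000166893005]]
top carton 1426 0.056 [0.5049 0.097 ] [0.0545 0.1326] 13.5 [[0.46299999952316284, 0.1550000011920929], [0.49399998784065247, 0.026000000536441803], [0.546999990940094, 0.039000000804662704], [0.515999972820282, 0.1679999977350235]]
top stop 270 0.0397 [0.4683 0.1664] [0.1125 0.0188] 14.4 [[0.41100001335144043, 0.16200000047683716], [0.41600000858306885, 0.14300000667572021], [0.5249999761581421, 0.17100000381469727], [0.5199999809265137, 0.1889999955892563]]
[-0.10151436  0.7504083  -0.03794594]
```

View pics/t3.png

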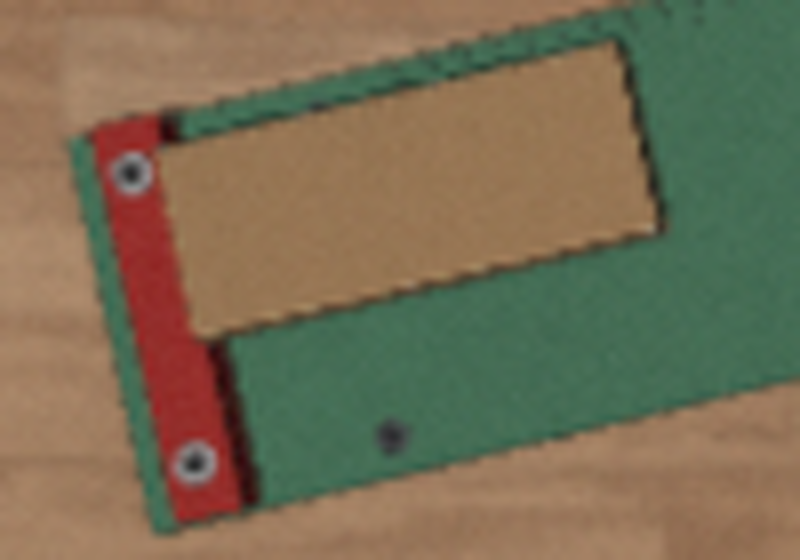

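View pics/m_scene_c.png

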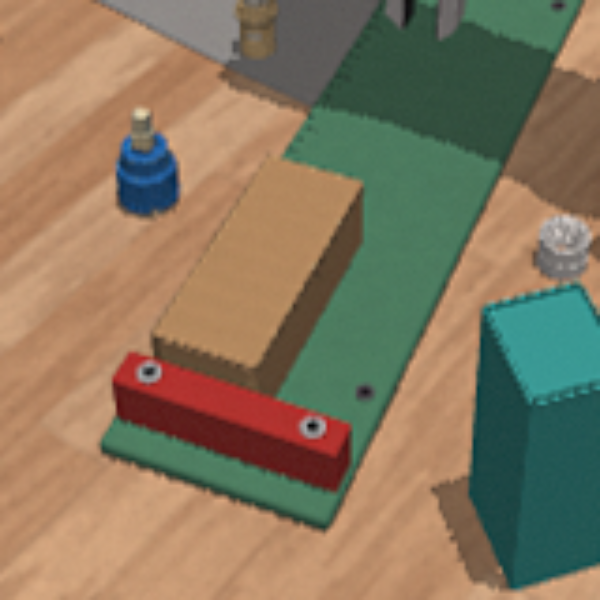

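The carton is flat and its end is flush within measuring accuracy, at 75.7-76.2 mm from the stop's centre against the ideal 76.5 mm. The angle reads 13.5-13.8° against about 14°. One more centred push with the fingers closed lets the stop alone square it.

jog_arm(moves=[0, 2, 0, 0, 0, 0, 40, 2, 0, 0, 0, 0, 80, 2, 0, 0, 0, 0, 115, 2, 0, 0, 0, 0, 132, 2, 0, 0, 0, 0, 140, 2, 0, 0, 0, 0, 144, 2, 0, 0, 0, 0, 147, 2, 0, 0, 0, 0, 149, 2, 0, 0, 0, 0, 151, 2, 0, 0, 0, 0, 151, 2, 0, 0, 0, 0, 151, 2, 0, 0, 0, 0], jaw=0)

```text
time_s: 11.92
tcp_pos: [0.5232, 0.0245, 0.0338]
ee_rot: [0.618, 0.786, -0.001, 0.001]
force: [6.2, -15.8, 0.4]
finger_gap: 0.0005
gripper_force: 8.2
```

jog_arm(moves=[-2, 0, 0, 0, 0, 0, -5, 0, 0, 0, 0, 0, -25, 0, 0, 0, 0, 0, -60, 0, 0, 0, 0, 0, -110, 0, 0, 0, 0, 0, -150, 0, 0, 0, 0, 0, -150, 0, -50, 0, 0, 0, -150, 0, -100, 0, 0, 0, -150, 0, -100, 0, 0, 0])

```text
time_s: 13.05
tcp_pos: [0.56, -0.1181, 0.137]
ee_rot: [0.617, 0.787, 0.001, 0.003]
force: [-0.5, 0.0, 0.1]
finger_gap: 0.0004
gripper_force: 0.0
```

```bash
python3 m.py d; python3 m.py e | grep -E "top|scene"
```

```text
[ 0.56   -0.1181  0.137 ]
scene carton 1601 0.0557 [0.5023 0.0977] [0.0557 0.1348] 13.7 [[0.45899999141693115, 0.15700000524520874], [0.4909999966621399, 0.026000000536441803], [0.5450000166893005, 0.039000000804662704], [0.5130000114440918, 0.17000000178813934]]
scene stop 539 0.0394 [0.4659 0.1671] [0.1154 0.0232] 13.4 [[0.40700000524520874, 0.16500000655651093], [0.41200000047683716, 0.1420000046491623], [0.5249999761581421, 0.16899999976158142], [0.5189999938011169, 0.19200000166893005]]
top carton 1411 0.0559 [0.5051 0.0971] [0.0545 0.1329] 13.8 [[0.46299999952316284, 0.1550000011920929], [0.4950000047683716, 0.026000000536441803], [0.546999990940094, 0.039000000804662704], [0.515999972820282, 0.1679999977350235]]
top stop 258 0.0397 [0.4689 0.1662] [0.1124 0.019 ] 14.6 [[0.41200000047683716, 0.16099999845027924], [0.4169999957084656, 0.14300000667572021], [0.5260000228881836, 0.17100000381469727], [0.5210000276565552, 0.1899999976158142]]
scene carton 1593 0.0557 [0.5023 0.0977] [0.0566 0.1343] 13.3 [[0.45899999141693115, 0.15700000524520874], [0.49000000953674316, 0.026000000536441803], [0.5450000166893005, 0.039000000804662704], [0.5139999985694885, 0.17000000178813934]]
scene stop 537 0.0394 [0.4655 0.1671] [0.1156 0.023 ] 13.6 [[0.40700000524520874, 0.16500000655651093], [0.41200000047683716, 0.1420000046491623], [0.5239999890327454, 0.16899999976158142], [0.5189999938011169, 0.19200000166893005]]
top carton 1420 0.0559 [0.5053 0.097 ] [0.0552 0.1325] 13.9 [[0.46299999952316284, 0.1550000011920929], [0.49399998784065247, 0.026000000536441803], [0.5479999780654907, 0.039000000804662704], [0.515999972820282, 0.1679999977350235]]
top stop 275 0.0395 [0.4684 0.1666] [0.1129 0.019 ] 15.2 [[0.41100001335144043, 0.16099999845027924], [0.41600000858306885, 0.14300000667572021], [0.5249999761581421, 0.1720000058412552], [0.5199999809265137, 0.19099999964237213]]
```

The carton is square and flush within measurement noise, and the robot is clear of everything.

```bash
python3 -c "
from plant import sign_off; print(sign_off())"
```

```text
the job is handed in; nothing more can be done
None
```

The carton was pushed over towards the red stop and now lies flat on the bed, its end square and flush against the stop within measuring accuracy; I pushed nothing else, and the job is handed in at about 13 s.

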